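# Load the stack of staining boxes on the shaker and switch it on

### The job

One lidded staining box already stands on the shaker's black platform. Without shifting it, pile the two loose boxes of the very same size squarely on it, edges in line, then lay the steel hold-down plate squarely on top, grip upwards, and only then push the shaker's power lever fully over to the side away from where it leans now. Carry everything level, set it down gently rather than dropping it, and leave the smaller and the longer box and the other things on the bench where they are.

Things in the scene. Friction and masses are not known exactly. Their poses are not given: they have to be found in the camera images.
- base_box: The box already on the platform, 90 x 60 x 22 mm (length, width, height). Loose, about 0.11 kg. Closed rigid box, grey tray under a white flat lid; treat it as a plain block with flat top and underside. Origin: centre of the underside; x along its length, y across its width, z up.
- box_a: One of the two matching loose boxes, 90 x 60 x 22 mm, 0.08 to 0.17 kg, on the bench. Closed rigid box, grey tray under a white flat lid; treat it as a plain block with flat top and underside. Origin: centre of the underside; x along its length, y across its width, z up.
- box_b: The other matching loose box, 90 x 60 x 22 mm, 0.08 to 0.17 kg, on the bench. Closed rigid box, grey tray under a white flat lid; treat it as a plain block with flat top and underside. Origin: centre of the underside; x along its length, y across its width, z up.
- small_box: Look-alike, too small: 66 x 46 x 22 mm. Closed rigid box, grey tray under a white flat lid; treat it as a plain block with flat top and underside. Origin: centre of the underside; x along its length, y across its width, z up.
- long_box: Look-alike, too long: 120 x 60 x 22 mm. Closed rigid box, grey tray under a white flat lid; treat it as a plain block with flat top and underside. Origin: centre of the underside; x along its length, y across its width, z up.
- hold_plate: Steel hold-down plate 90 x 60 x 8 mm, 0.36 kg, with an upright bar grip in the middle of its top: 44 mm long (along x), 12 mm thick (along y), reaching from 8 to 34 mm above the plate's underside. Origin: centre of the underside; x along its length, z up.
- shaker: Low white orbital shaker, fixed on the bench, not running. Casing 220 (x) x 200 (y) x 55 mm, over it a black rubber-topped platform 200 x 180 mm whose top is 75 mm above the bench; on its left (+y from y = 100 to 190 mm) a lower control section 40 mm high that carries the power lever. Origin: on the bench under the platform's centre; x away from the robot at yaw 0.
- power (a joint): Angle of the power lever (rad): 0 = off, leaning towards the shaker's -x (towards the robot); 1.0 = on, at its stop, leaning towards the shaker's +x. Starts between 0 and 0.2, turns about the shaker's y axis and stays where it is left; a light push moves it.
- power_tip (a point): Centre of the black ball (26 mm) on the lever's 10 mm thick steel stick, 55 mm from the pivot, about 110 mm above the bench at either end of its swing; the stick is upright at 0.5 rad. Push the ball along the shaker's +x with 1 to 2 N; it travels 53 mm. The lever's grey base, 70 x 50 x 25 mm, stands on the control section at x = -45, y = 150 mm from the shaker's origin.
- reagent: Bystander: amber bottle with blue cap, 64 mm in diameter, 130 mm high. Origin: centre of the underside.
- beaker: Bystander: white beaker, 72 mm in diameter, 85 mm high. Origin: centre of the underside.
- jar: Bystander: amber jar, 60 mm in diameter, 75 mm high. Origin: centre of the underside.

How it is judged:
By the outcome, as a careful person would: the job done as asked, in the order asked, and still so for the second after the job is handed in, with the robot touching nothing.
It also fails if it takes over 72 s, if anything falls off the work surface, if the arm or the gripper's body presses on something with over 40 N, if the wrist force passes 120 N, or if a joint passes its speed limit or range.

### The arm

A 6-joint arm with a two-finger parallel gripper is mounted at the origin on the work surface. World frame = base frame: x ahead of the robot, y to its left, z up, the work surface at z = 0. Lengths are in mm, angles in degrees, forces in N, time in s.
With the tool pointing down it reaches from about 350 to 850 mm from the base axis. Payload 8.1 kg.
Tool frame: the origin (TCP) lies on the centre line of the jaws, within the pads' length; the fingertips stand 19 mm ahead of it and the grasp point (between the pads) is the TCP (r.tip_reach is the z of the fingertips in the tool frame, in mm); z points along the fingers, y is the line along which they close (so a half turn about z gives the same grasp; the last joint's range is limited). The gripper opens to 85 mm and grips with 20 to 120 N. Pads are 22 mm wide; open, the fingers measure 114 mm over their backs; the gripper's body (76 mm by 85 mm) begins 54 mm behind the grasp point. The pads swing forward as they close: fully open they stand 13 mm farther back than shut.
Start: joints at [71.253, 7.471, 85.268, -0, 87.261, -4.893], TCP at [143.648, 582.555, 210.592] pointing down, gripper open.
Joint ranges: [-169.43, 169.43], [-51.17, 129.36], [1.28, 143.12], [-76.62, 256.62], [0, 156.53], [-152.29, 152.29]. Speed limits (degrees/s): [136.94, 136.94, 159.86, 180, 180, 180].

### API

Orientations are given as [roll, pitch, yaw] about the fixed x, y, z axes, in that order (R = Rz(yaw) Ry(pitch) Rx(roll)).
In Python, from bench import r gives the robot as it stands. The module is installed in compiled form; this text tells all that it offers.
- The arm moves only by the shell command python3 -m handwheel 'ROWS' [FORCE]. ROWS is JSON, a list of rows, each a list of 7 numbers: the shift along the tool's x, y, z in m, then the turn, a rotation vector about the tool's x, y, z in degrees, then the finger opening in m, from 0 to 0.0854. In form: [[tx, ty, tz, ax, ay, az, claw], ...]. A call has 1 to 8 rows; each row shifts and turns the commanded pose from where the row before left it, along the tool's axes as they then stand; what a row does not reach is not made up. A row lasts 1/12 s, in which the tool goes at most 41.7 mm and 7.16 degrees, less where a joint would pass 70% of its speed; a pose out of reach is approached as far as the arm can. A call with a gripper value outside its range is refused whole. The fingers move at their own pace and stop on an object; FORCE is the grip in N (left out, the last holds). Time passes only in rows, so rows that do not move let the fingers close. It gives the time, the measured TCP pose, the force, the opening and the grip force at its end, in the units of the state.
- r.sense(): the state, without advancing time (a new reading comes with each control period).
- r.snapshot(name): name is "side" or "top" or "wrist"; returns (picture, depth): 480x640x3 uint8, blue, green, red; 480x640 float32, mm along the optical axis (not along the pixel's ray), 0 where there is no reading.
- r.calibration(name): a dict with "vfov" (degrees; the focal length in pixels is half the picture's height over the tangent of half this angle, whatever the lens; pixels are square), "cx", "cy" (the principal point, pixels), "rvec" (rotation vector, rad) and "tvec" (3), from world to camera coordinates, as OpenCV has them; the wrist camera has in their place "tool_from_camera" (4x4, takes a point from camera to tool coordinates, whose origin is the TCP and whose axes are the flange's). Camera axes: x right, y down, z forward; pixel columns grow to the right and rows downward; lengths in mm; the calibration is good to about 2 mm. A picture is of the moment at which its call begins: read the wrist's pose just before it. calibration takes no time and is no camera call.
- r.hand_in(): hands the job in; it is judged then, once.
The state is a dict: "time": time; "joint_pos": joint angles; "qd": joint speeds; "joint_efforts": joint torques, N m; "tool_pos": TCP position; "tcp_rot": TCP orientation; "ft_force": force on the tool from outside, world axes, zero at the start; "wrist_torque": the same for the moment, N m; "finger_gap": finger opening in mm; "grip_force": force on a finger pad.
Only numpy, scipy, OpenCV 4.12 (cv2) and the standard library are available. Lean on these libraries where they do the work, as an engineer would, in place of code of your own. Each camera call takes 0.05 s, during which the arm holds its last target. There are 200 camera calls.

## Working session

There is one attempt and no reset: what is moved stays moved. The work goes in short steps, Python scripts to look and compute and a shell command to move; the robot and the scene stay as the last step left them, time stands still between calls to the robot, and variables do not carry over. Pictures are saved under pics/ and viewed, at most 10 in all, crops included, and the job is handed in when it is done.

```bash
mkdir -p pics; cat > h.py <<'E'
from bench import r
import numpy as np, cv2
from scipy.spatial.transform import Rotation as R
def cam(n, pose=None):
    c=r.calibration(n); f=240/np.tan(np.radians(c['vfov'])/2)
    if n=='wrist':
        s=pose or r.sense(); T=np.eye(4); T[:3,:3]=R.from_euler('xyz',s['tcp_rot'],degrees=True).as_matrix(); T[:3,3]=s['tool_pos']
        M=T@np.array(c['tool_from_camera'])
    else:
        W=np.eye(4); W[:3,:3]=R.from_rotvec(np.ravel(c['rvec'])).as_matrix(); W[:3,3]=np.ravel(c['tvec']); M=np.linalg.inv(W)
    return f,c['cx'],c['cy'],M
def cloud(n,d,pose=None):
    f,cx,cy,M=cam(n,pose); v,u=np.mgrid[:480,:640]
    P=np.stack([(u-cx)/f*d,(v-cy)/f*d,d],-1); W=P@M[:3,:3].T+M[:3,3]; W[d<=0]=np.nan; return W
def onplane(n,px,z,pose=None):
    f,cx,cy,M=cam(n,pose); px=np.atleast_2d(px).astype(float)
    D=np.c_[(px[:,0]-cx)/f,(px[:,1]-cy)/f,np.ones(len(px))]@M[:3,:3].T; return M[:3,3]+D*((z-M[2,3])/D[:,2])[:,None]
E
python3 - <<'E'
from h import *
print(r.sense()); 
for n in('top','side'):
    p,d=r.snapshot(n); cv2.imwrite(f'pics/{n}0.png',p); np.save(f'pics/{n}0.npy',d); c=r.calibration(n);print(n,c,cam(n)[3][:3,3],(d>0).mean())
print(r.calibration('wrist'))
E
```

```text
{'time': 0.0, 'joint_pos': array([ 7.12529187e+01,  7.51370123e+00,  8.53309206e+01,  1.55459789e-03,
        8.72608058e+01, -4.89428579e+00]), 'qd': array([ 0.04882466,  0.05508279, -0.01782913,  0.0288944 , -0.04936307,
       -0.00295739]), 'joint_efforts': array([ 4.86638128e-04, -5.69380760e+01, -5.00571620e+01, -2.02973324e-04,
        1.45801215e-02, -9.15550208e-05]), 'tool_pos': array([143.4465621 , 581.99058532, 209.54339781]), 'tcp_rot': array([-1.79895089e+02, -1.05418396e-02,  1.66147119e+02]), 'ft_force': array([-0.83238583, -0.88608469,  0.48602916]), 'wrist_torque': array([ 0.02421962, -0.03136831,  0.03239446]), 'grip_force': 0.0, 'finger_gap': 85.27112246223057}
top {'vfov': 54.29810445259628, 'cx': 322.02762208891033, 'cy': 236.56635278137273, 'rvec': array([ 2.15763104, -2.12246685,  0.14894799]), 'tvec': array([  23.65163377,  613.33797879, 1151.26268041])} [ 436.19311224   21.19295784 1229.4043528 ] 0.9961783854166667
side {'vfov': 49.16741399216619, 'cx': 324.7456564923676, 'cy': 232.3830902277335, 'rvec': array([ 2.22161829, -0.93695296,  0.36990304]), 'tvec': array([-391.92873359,  406.63249217,  869.54406478])} [  57.56983451 -497.77927915  907.72600486] 0.9963118489583334
{'vfov': 65.04206630620232, 'cx': 316.3151059691868, 'cy': 243.33368145854786, 'tool_from_camera': array([[-8.22544592e-05, -9.61770159e-01, -2.73857908e-01,
         6.91559998e+01],
       [ 9.99999908e-01, -1.94264315e-04,  3.81888442e-04,
        -7.64951820e-01],
       [-4.20489727e-04, -2.73857851e-01,  9.61770087e-01,
        -1.62623652e+02],
       [ 0.00000000e+00,  0.00000000e+00,  0.00000000e+00,
         1.00000000e+00]])}
```

View pics/top0.png

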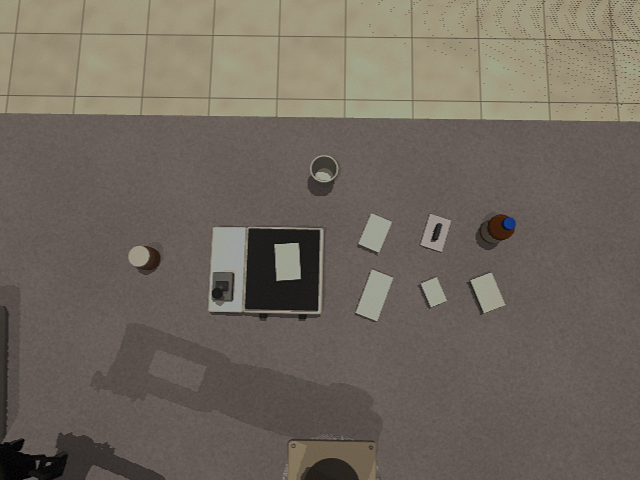

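View pics/side0.png

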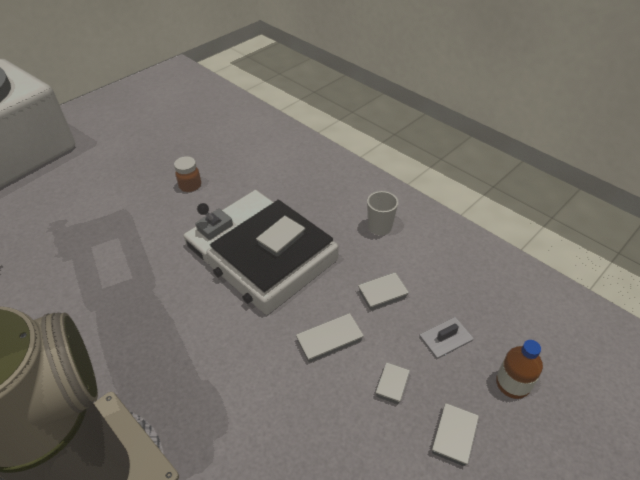

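The top view shows the base box at (288,261) on the platform. A matching box is at (375,233), another at (487,293), and the plate at (436,232). The long box is at (374,295), the small box at (433,292), and the lever ball at (217,293). The side view shows the same layout. Next I'll measure from both views.

```bash
cat > m.py <<'E'
from h import *
seeds=dict(base=(288,261),A=(375,233),B=(487,293),long=(374,295),small=(433,292),plate=(429,240))
sside=dict(base=(280,236),A=(383,291),B=(456,434),long=(330,337),small=(393,383),plate=(435,342))
for n,S in(('top',seeds),('side',sside)):
    img=cv2.imread(f'pics/{n}0.png').astype(int); d=np.load(f'pics/{n}0.npy'); W=cloud(n,d)
    for k,(u,v) in S.items():
        z0=np.median(W[v-2:v+3,u-2:u+3,2]); xy=W[v,u]
        m=(abs(W[...,2]-z0)<(5 if k!='plate' else 4))&(np.hypot(W[...,0]-xy[0],W[...,1]-xy[1])<80)&(img.min(2)>120)
        _,l=cv2.connectedComponents(m.astype(np.uint8)); m=l==l[v,u]
        z=np.median(W[m][:,2]); ys,xs=np.nonzero(m)
        P=onplane(n,np.c_[xs,ys],z)[:,:2]
        (c,s,a)=cv2.minAreaRect(P.astype(np.float32))
        if s[0]<s[1]: s=s[::-1]; a-=90
        print(n,k,'z %.1f'%z,'c',np.round(c,1),'size',np.round(s,1),'long-axis yaw %.1f'%(((a+90)%180)-90), 'centroid',P.mean(0).round(1))
    b=np.nanmedian(W[330:360,400:460,2]); print('bench?',b)
    for nm,t in((('plat',(310,240)),) if n=='top' else (('plat',(240,250)),)): print(nm,W[t[1],t[0]])
# ball triangulation
pt=dict(top=(217,293),side=(203,209)); rays=[]
for n,p in pt.items():
    f,cx,cy,M=cam(n); D=M[:3,:3]@np.array([(p[0]-cx)/f,(p[1]-cy)/f,1]); rays.append((M[:3,3],D/np.linalg.norm(D)))
A=sum(np.eye(3)-np.outer(D,D) for o,D in rays); b=sum((np.eye(3)-np.outer(D,D))@o for o,D in rays); print('ball',np.linalg.solve(A,b))
for p in((217,293),):print(cloud('top',np.load('pics/top0.npy'))[p[1],p[0]])
# platform rect top
img=cv2.imread('pics/top0.png').astype(int);W=cloud('top',np.load('pics/top0.npy'))
m=(img.max(2)<60)&(abs(W[...,2]-75)<8);ys,xs=np.nonzero(m);k=(xs>235)&(xs<330)&(ys>220)&(ys<320)
print('platform',cv2.minAreaRect(onplane('top',np.c_[xs,ys][k],75)[:,:2].astype(np.float32)),np.median(W[m][:,2]))
E
python3 m.py
```

```text
top base z 97.0 c [543.6 116.7] size [88.1 57. ] long-axis yaw 5.0 centroid [543.5 116.8]
top A z 22.0 c [ 629.6 -104.1] size [88.2 58.3] long-axis yaw -22.6 centroid [ 629.6 -103.9]
top B z nan c [nan nan] size [0. 0.] long-axis yaw 0.0 centroid [nan nan]
top long z 22.0 c [ 468.2 -102.4] size [118.3  58.3] long-axis yaw -20.4 centroid [ 467.8 -102.3]
top small z 21.7 c [ 478.4 -254.1] size [64.5 45.1] long-axis yaw 22.7 centroid [ 478.7 -254.3]
top plate z 7.5 c [ 634.6 -265.7] size [88.  57.7] long-axis yaw -17.6 centroid [ 633.9 -264.7]
bench? -0.26684073694241306
plat [599.49517537  63.27019089  74.06701117]
side base z nan c [nan nan] size [0. 0.] long-axis yaw 0.0 centroid [nan nan]
side A z 22.1 c [ 628.2 -105.6] size [89.1 59.6] long-axis yaw -22.8 centroid [ 627.5 -106. ]
side B z 22.2 c [ 478.4 -393.6] size [89.2 59.2] long-axis yaw 21.4 centroid [ 477.2 -394.3]
side long z 22.1 c [ 466.8 -104.2] size [119.   59.6] long-axis yaw -20.4 centroid [ 465.8 -104.2]
side small z 22.1 c [ 477.4 -256. ] size [65.3 45.5] long-axis yaw 23.7 centroid [ 476.6 -256.3]
side plate z nan c [nan nan] size [0. 0.] long-axis yaw 0.0 centroid [nan nan]
bench? 2.6049072795419193
plat [461.71500599 155.7406578   73.95073938]
ball [463.95747267 280.29596549 110.31085969]
[463.08121162 276.41396576 128.34601069]
platform ((527.0540771484375, 130.0001220703125), (177.60897827148438, 199.24913024902344), 89.74161529541016) 75.06946892505925
```

```bash
H="python3 -m handwheel"
$H '[[-0.0314,-0.0222,0,0,0,0,0.085],[-0.0314,-0.0222,0,0,0,0,0.085],[-0.0314,-0.0222,0,0,0,0,0.085],[-0.0314,-0.0222,0,0,0,0,0.085],[-0.0314,-0.0222,0,0,0,0,0.085],[-0.0314,-0.0222,0,0,0,0,0.085],[-0.0314,-0.0222,0,0,0,0,0.085],[-0.0314,-0.0222,0,0,0,0,0.085]]'
$H '[[-0.0314,-0.0222,0,0,0,0,0.085],[-0.0314,-0.0222,0,0,0,0,0.085],[-0.0314,-0.0222,0,0,0,0,0.085],[-0.0314,-0.0222,0,0,0,0,0.085],[-0.0314,-0.0222,0,0,0,0,0.085],[-0.0314,-0.0222,0,0,0,0,0.085],[-0.0314,-0.0222,0,0,0,0,0.085],[-0.0314,-0.0222,0,0,0,0,0.085]]'
$H '[[0,0,0,0,0,7,0.085],[0,0,0,0,0,7,0.085],[0,0,0,0,0,7,0.085],[0,0,0,0,0,7,0.085],[0,0,0,0,0,7,0.085],[0,0,0,0,0,7,0.085],[0,0,0,0,0,7,0.085],[0,0,0,0,0,7,0.085]]'
$H '[[0,0,0,0,0,7,0.085],[0,0,0,0,0,7,0.085],[0,0,0,0,0,7,0.085],[0,0,0,0,0,7,0.085],[0,0,0,0,0,7,0.085],[0,0,0,0,0,7,0.085],[0,0,0,0,0,7,0.085],[0,0,0,0,0,7,0.085]]'
$H '[[0,0,0,0,0,7,0.085],[0,0,0,0,0,7,0.085],[0,0,0,0,0,7,0.085],[0,0,0,0,0,7,0.085],[0,0,0,0,0,7,0.085],[0,0,0,0,0,7,0.085],[0,0,0,0,0,7,0.085],[0,0,0,0,0,0,0.085],[0,0,0,0,0,0,0.085]]' || true
cat > w.py <<'E'
import sys
from h import *
name,zlo,zhi,x,y=sys.argv[1],*map(float,sys.argv[2:6])
s=r.sense(); p,d=r.snapshot('wrist'); cv2.imwrite(f'pics/{name}.png',p); np.save(f'pics/{name}.npy',d)
print('t %.2f'%s['time'],'tcp',s['tool_pos'].round(1),'rot',s['tcp_rot'].round(2),'gap %.1f'%s['finger_gap'],'F',s['ft_force'].round(1),'tip',r.tip_reach)
W=cloud('wrist',d,s)
m=(W[...,2]>zlo)&(W[...,2]<zhi)&(np.hypot(W[...,0]-x,W[...,1]-y)<75)&(p.min(2)>90)
n,l,st,_=cv2.connectedComponentsWithStats(m.astype(np.uint8)); i=1+np.argmax(st[1:,4]); m=l==i
z=np.median(W[m][:,2]); ys,xs=np.nonzero(m); P=onplane('wrist',np.c_[xs,ys],z,s)[:,:2]
c,sz,a=cv2.minAreaRect(P.astype(np.float32))
if sz[0]<sz[1]: sz=sz[::-1]; a-=90
a=(a+90)%180-90
R2=R.from_euler('xyz',s['tcp_rot'],degrees=True).as_matrix()
print('z %.1f'%z,'c',np.round(c,1),'size',np.round(sz,1),'yaw %.2f'%a,'centroid',P.mean(0).round(1),'px',xs.min(),xs.max(),ys.min(),ys.max())
print('in tool axes',(R2.T@(np.r_[c,z]-s['tool_pos'])).round(1),'turn about tool z %.2f'%(s['tcp_rot'][2]-a))
E
python3 w.py base1 90 105 543 116
```

```text
time: 0.77
tool_pos: [345.6, 348.3, 210.2]
tcp_rot: [-180.0, -0.0, 166.2]
ft_force: [0.7, 0.6, 0.0]
finger_gap: 85.0
grip_force: 0.0
time: 1.43
tool_pos: [547.1, 115.6, 210.2]
tcp_rot: [-180.0, -0.0, 166.1]
ft_force: [0.5, -0.2, -0.4]
finger_gap: 84.9
grip_force: 0.0
time: 2.1
tool_pos: [546.0, 117.3, 210.0]
tcp_rot: [-179.9, -0.0, 109.8]
ft_force: [-0.4, -0.4, 0.4]
finger_gap: 84.8
grip_force: 0.0
time: 2.77
tool_pos: [546.0, 117.4, 210.0]
tcp_rot: [-180.0, 0.0, 53.8]
ft_force: [-0.3, 0.1, 0.0]
finger_gap: 85.2
grip_force: 0.0
t 2.77 tcp [546.  117.4 210. ] rot [-1.7996e+02  4.0000e-02  5.3800e+01] gap 85.2 F [-0.3  0.1  0. ] tip 19.0
z 96.2 c [543.9 115.1] size [89.6 59.9] yaw 4.78 centroid [545.2 115.9] px 247 385 166 297
in tool axes [ -3.   -0.3 113.8] turn about tool z 49.02validation failed for argument at $...
```

```bash
H="python3 -m handwheel"
$H '[[0,0,0,0,0,7,0.085],[0,0,0,0,0,7,0.085],[0,0,0,0,0,7,0.085],[0,0,0,0,0,7,0.085],[0,0,0,0,0,7,0.085],[0,0,0,0,0,7,0.085],[0,0,0,0,0,7,0.085],[0,0,0,0,0,0,0.085]]'
python3 w.py base2 90 105 543 116
```

```text
time: 3.48
tool_pos: [546.1, 117.4, 210.2]
tcp_rot: [180.0, 0.0, 5.0]
ft_force: [0.2, 0.2, -0.1]
finger_gap: 84.5
grip_force: 0.0
t 3.48 tcp [546.1 117.4 210.2] rot [1.80e+02 5.00e-02 4.97e+00] gap 84.5 F [ 0.2  0.2 -0.1] tip 19.0
z 96.3 c [544.  114.8] size [89.2 59.6] yaw 4.96 centroid [546.2 115.1] px 278 359 175 289
in tool axes [ -2.2   2.4 113.9] turn about tool z 0.00
```

View pics/base2.png

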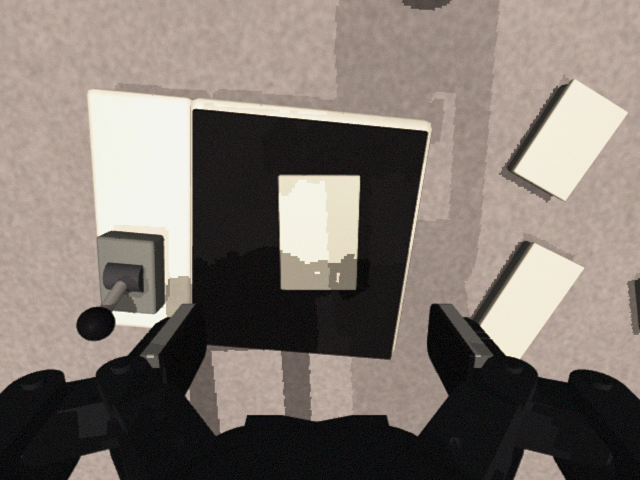

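The base box shows clearly at columns 278–359, rows 175–289, with the lever ball at (96,323). Next I'll measure box B at the same relative height.

```bash
H="python3 -m handwheel"
$H '[[-0.008,0.036,0,0,0,0,0.085],[-0.008,0.036,0,0,0,0,0.085],[-0.008,0.036,0,0,0,0,0.085],[-0.008,0.036,0,0,0,0,0.085],[-0.008,0.036,0,0,0,0,0.085],[-0.008,0.036,0,0,0,0,0.085],[-0.008,0.036,0,0,0,0,0.085],[-0.008,0.036,0,0,0,0,0.085]]'
$H '[[-0.008,0.036,0,0,0,0,0.085],[-0.008,0.036,0,0,0,0,0.085],[-0.008,0.036,0,0,0,0,0.085],[-0.008,0.036,0,0,0,0,0.085],[-0.008,0.036,0,0,0,0,0.085],[-0.008,0.036,0,0,0,0,0.085],[0,0,0.038,0,0,-5.5,0.085],[0,0,0.037,0,0,-5.5,0.085]]'
$H '[[0,0,0,0,0,-5.5,0.085],[0,0,0,0,0,0,0.085],[0,0,0,0,0,0,0.085]]'
python3 w.py B1 15 30 478 -394
```

```text
time: 4.2
tool_pos: [507.8, -176.9, 210.6]
tcp_rot: [-180.0, -0.0, 5.5]
ft_force: [0.3, 0.3, -0.0]
finger_gap: 85.2
grip_force: 0.0
time: 4.87
tool_pos: [480.9, -398.9, 137.7]
tcp_rot: [179.6, -0.2, 16.6]
ft_force: [-0.1, 0.1, -1.5]
finger_gap: 85.0
grip_force: 0.0
time: 5.12
tool_pos: [480.0, -394.7, 135.5]
tcp_rot: [-180.0, 0.0, 21.7]
ft_force: [0.8, -0.2, 0.6]
finger_gap: 85.1
grip_force: 0.0
t 5.12 tcp [ 480.  -394.7  135.5] rot [-1.7998e+02  1.0000e-02  2.1710e+01] gap 85.1 F [ 0.8 -0.2  0.6] tip 19.0
z 21.2 c [ 479.8 -393.6] size [89.7 59.7] yaw 21.50 centroid [ 483.5 -393.4] px 274 355 171 286
in tool axes [  0.3  -1.  114.3] turn about tool z 0.21
```

```bash
H="python3 -m handwheel"
$H '[[0,-0.001,0.03,0,0,0.2,0.085],[0,0,0.03,0,0,0,0.085],[0,0,0.025,0,0,0,0.085],[0,0,0.015,0,0,0,0.085],[0,0,0.01,0,0,0,0.085],[0,0,0.0055,0,0,0,0.085],[0,0,0,0,0,0,0.085],[0,0,0,0,0,0,0.085]]' 40
$H '[[0,0,0,0,0,0,0.05],[0,0,0,0,0,0,0.05],[0,0,0,0,0,0,0.05],[0,0,0,0,0,0,0.05],[0,0,0,0,0,0,0.05],[0,0,0,0,0,0,0.05]]' 40
```

```text
time: 5.83
tool_pos: [480.7, -394.5, 21.8]
tcp_rot: [179.9, -0.1, 21.4]
ft_force: [0.1, 0.6, 0.4]
finger_gap: 85.0
grip_force: 0.0
time: 6.33
tool_pos: [479.7, -393.7, 20.3]
tcp_rot: [180.0, -0.0, 21.4]
ft_force: [-0.0, -0.1, -0.2]
finger_gap: 49.7
grip_force: 0.0
```

```bash
python3 w.py B2 15 30 478 -394
```

```text
t 6.33 tcp [ 479.7 -393.7   20.3] rot [ 1.7999e+02 -1.0000e-02  2.1450e+01] gap 49.7 F [-0.  -0.1 -0.2] tip 19.0
z 21.3 c [ 480.  -393.4] size [89.8 59.5] yaw 21.29 centroid [ 485.6 -392.2] px 246 383 194 375
in tool axes [ 0.3 -0.2 -1. ] turn about tool z 0.16
```

View pics/B2.png

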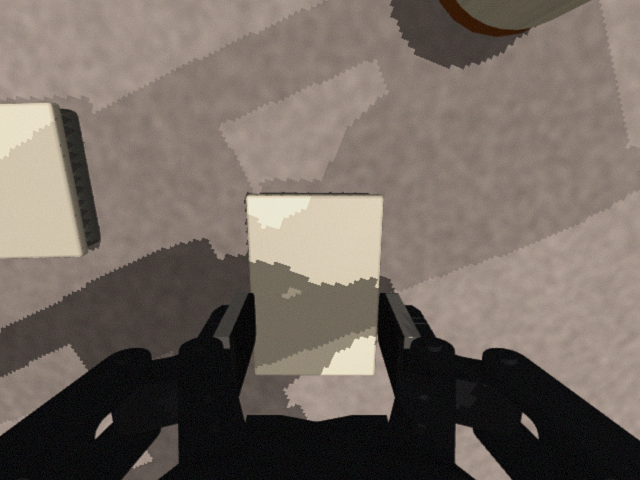

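The picture shows the jaws alongside box B (columns 246–383, rows 194–375), but there's no grip force yet. I'll close further to see whether the box is held.

```bash
H="python3 -m handwheel"
$H '[[0,0,0,0,0,0,0.04],[0,0,0,0,0,0,0.04],[0,0,0,0,0,0,0.04]]' 40
python3 w.py B3 15 30 478 -394
```

```text
time: 6.63
tool_pos: [479.6, -393.7, 20.0]
tcp_rot: [-180.0, 0.0, 21.4]
ft_force: [0.5, 0.3, 0.4]
finger_gap: 39.9
grip_force: 0.0
t 6.63 tcp [ 479.6 -393.7   20. ] rot [-179.99    0.     21.45] gap 39.9 F [0.5 0.3 0.4] tip 19.0
z 21.3 c [ 480.  -393.4] size [89.8 59.5] yaw 21.32 centroid [ 485.9 -391.9] px 246 383 194 375
in tool axes [ 0.4 -0.1 -1.2] turn about tool z 0.13
```

```bash
python3 - <<'E'
from h import *
p=cv2.imread('pics/B3.png');d=np.load('pics/B3.npy');s=r.sense();W=cloud('wrist',d,s)
T=R.from_euler('xyz',s['tcp_rot'],degrees=True).as_matrix();L=(W-s['tool_pos'])@T
for v in(320,350,370,390):
    print(v,[(u,*L[v,u].round(0).astype(int)) for u in range(200,440,12) if np.isfinite(L[v,u,0])])
cv2.imwrite('pics/B3c.png',cv2.resize(p[270:480,170:450],(800,600),interpolation=cv2.INTER_CUBIC))
E
```

```text
320 [(200, np.int64(-25), np.int64(-62), np.int64(20)), (212, np.int64(-26), np.int64(-55), np.int64(20)), (224, np.int64(7), np.int64(-32), np.int64(-43)), (236, np.int64(7), np.int64(-28), np.int64(-42)), (248, np.int64(11), np.int64(-22), np.int64(-50)), (260, np.int64(7), np.int64(-19), np.int64(-42)), (272, np.int64(-14), np.int64(-20), np.int64(-1)), (284, np.int64(-15), np.int64(-15), np.int64(-1)), (296, np.int64(-14), np.int64(-9), np.int64(-2)), (308, np.int64(-14), np.int64(-3), np.int64(-1)), (320, np.int64(-14), np.int64(2), np.int64(-1)), (332, np.int64(-15), np.int64(8), np.int64(-1)), (344, np.int64(-14), np.int64(14), np.int64(-3)), (356, np.int64(-15), np.int64(20), np.int64(-1)), (368, np.int64(0), np.int64(21), np.int64(-29)), (380, np.int64(11), np.int64(22), np.int64(-50)), (392, np.int64(11), np.int64(25), np.int64(-51)), (404, np.int64(7), np.int64(32), np.int64(-42)), (416, np.int64(-26), np.int64(54), np.int64(21)), (428, np.int64(-26), np.int64(61), np.int64(20))]
350 [(200, np.int64(12), np.int64(-32), np.int64(-70)), (212, np.int64(12), np.int64(-28), np.
[... 2240 characters left out ...]
72, np.int64(-70), np.int64(-24), np.int64(20)), (284, np.int64(-70), np.int64(-18), np.int64(21)), (296, np.int64(-70), np.int64(-11), np.int64(21)), (308, np.int64(-70), np.int64(-4), np.int64(21)), (320, np.int64(-69), np.int64(3), np.int64(20)), (332, np.int64(-69), np.int64(10), np.int64(20)), (344, np.int64(-70), np.int64(17), np.int64(21)), (356, np.int64(-70), np.int64(23), np.int64(21)), (368, np.int64(-69), np.int64(30), np.int64(19)), (380, np.int64(-10), np.int64(21), np.int64(-59)), (392, np.int64(17), np.int64(17), np.int64(-94)), (404, np.int64(17), np.int64(20), np.int64(-94)), (416, np.int64(16), np.int64(22), np.int64(-93)), (428, np.int64(16), np.int64(25), np.int64(-93))]
```

View pics/B3c.png

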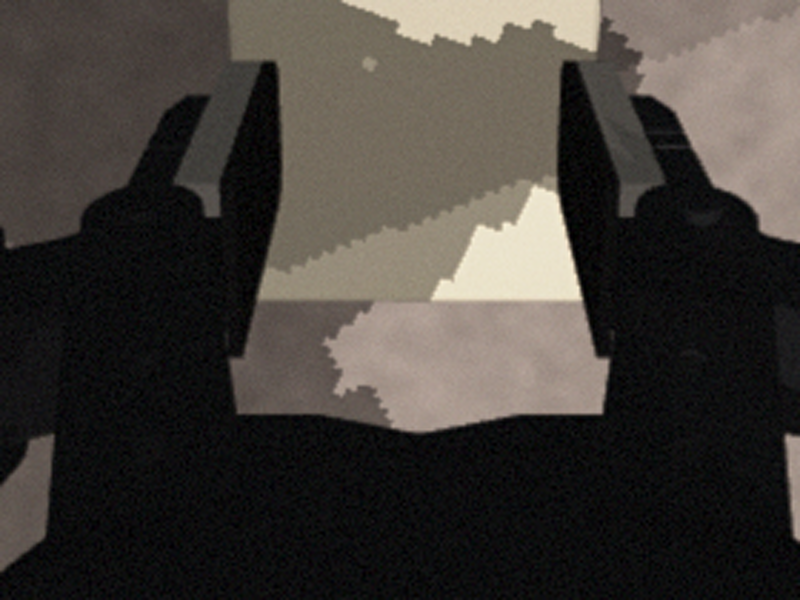

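The enlarged crop shows both pads floating above the lid, so the fingertips aren't as far ahead as stated. I'll measure where they really are.

```bash
python3 - <<'E'
from h import *
s=r.sense();T=R.from_euler('xyz',s['tcp_rot'],degrees=True).as_matrix()
for n,g in(('B2',49.7),('B3',39.9)):
    d=np.load(f'pics/{n}.npy');L=(cloud('wrist',d,s)-s['tool_pos'])@T
    m=(abs(abs(L[...,1])-g/2)<3)&(abs(L[...,0])<14)&(L[...,2]<-5)
    P=L[m];print(n,m.sum(),np.percentile(P[:,2],[50,90,98,100]).round(1)); i=np.argsort(-P[:,2])[:6]; print(P[i].round(1)); 
print(s['joint_pos'].round(2),s['tool_pos'])
E
```

```text
B2 4821 [-54.2 -32.2 -25.7 -22.2]
[[ -0.4 -24.4 -22.2]
 [  0.3  25.8 -22.8]
 [ -0.5  25.9 -22.9]
 [ -0.9 -24.3 -23. ]
 [ -1.3  25.9 -23.1]
 [  5.8 -24.4 -23.1]]
B3 4161 [-53.6 -30.7 -24.2 -20.7]
[[ -6.2  21.  -20.7]
 [  6.6 -19.4 -21. ]
 [  4.  -19.4 -21.1]
 [ -3.6 -19.3 -21.3]
 [  5.9 -19.3 -21.5]
 [  6.4  20.9 -21.5]]
[-44.11  19.93  91.51   0.    68.57  24.44] [ 479.63162844 -393.66129521   20.02380908]
```

The fingertips really stand at tool z ≈ −22 with the jaws at about 50 mm. That's about 40 mm short of the stated reach, so I can go lower. I'll open, descend in small steps and watch the force.

```bash
H="python3 -m handwheel"
$H '[[0,0,0,0,0,0,0.085],[0,0,0,0,0,0,0.085],[0,0,0,0,0,0,0.085],[0,0,0,0,0,0,0.085],[0,0,0,0,0,0,0.085],[0,0,0.008,0,0,0,0.085],[0,0,0.008,0,0,0,0.085],[0,0,0.004,0,0,0,0.085]]' 40
$H '[[0,0,0.004,0,0,0,0.085],[0,0,0.004,0,0,0,0.085],[0,0,0.003,0,0,0,0.085],[0,0,0,0,0,0,0.085],[0,0,0,0,0,0,0.085]]' 40
$H '[[0,0,0.004,0,0,0,0.085],[0,0,0.003,0,0,0,0.085],[0,0,0,0,0,0,0.085]]' 40
$H '[[0,0,0,0,0,0,0.05],[0,0,0,0,0,0,0.05],[0,0,0,0,0,0,0.05],[0,0,0,0,0,0,0.05],[0,0,0,0,0,0,0.05]]' 40
```

```text
time: 7.35
tool_pos: [478.9, -393.0, -1.8]
tcp_rot: [-179.9, 0.0, 21.4]
ft_force: [-0.4, 1.1, 0.1]
finger_gap: 84.7
grip_force: 0.0
time: 7.77
tool_pos: [479.6, -393.6, -11.1]
tcp_rot: [-180.0, 0.0, 21.4]
ft_force: [-0.1, 0.1, 0.7]
finger_gap: 84.8
grip_force: 0.0
time: 8.02
tool_pos: [479.3, -393.4, -18.6]
tcp_rot: [-180.0, 0.0, 21.4]
ft_force: [0.1, -0.2, -1.0]
finger_gap: 85.3
grip_force: 0.0
time: 8.43
tool_pos: [479.9, -393.9, -17.6]
tcp_rot: [180.0, -0.0, 21.4]
ft_force: [0.7, 0.3, 1.1]
finger_gap: 59.1
grip_force: 44.6
```

```bash
H="python3 -m handwheel"
$H '[[0,0,-0.004,0,0,0,0.05],[0,0,-0.01,0,0,0,0.05],[0,0,-0.02,0,0,0,0.05],[0,0,-0.03,0,0,0,0.05],[0,0,-0.03,0,0,0,0.05],[0,0,-0.03,0,0,5.5,0.05],[0,0,-0.02,0,0,5.5,0.05],[0,0,-0.006,0,0,5.5,0.05]]' 40
$H '[[0.0022,-0.0105,0,0,0,0,0.05],[0.0047,-0.0218,0,0,0,0,0.05],[0.0047,-0.0218,0,0,0,0,0.05],[0.0047,-0.0218,0,0,0,0,0.05],[0.0047,-0.0218,0,0,0,0,0.05],[0.0047,-0.0218,0,0,0,0,0.05],[0.0047,-0.0218,0,0,0,0,0.05],[0.0047,-0.0218,0,0,0,0,0.05]]'
$H '[[0.0047,-0.0218,0,0,0,0,0.05],[0.0047,-0.0218,0,0,0,0,0.05],[0.0047,-0.0218,0,0,0,0,0.05],[0.0047,-0.0218,0,0,0,0,0.05],[0.0047,-0.0218,0,0,0,0,0.05],[0.0047,-0.0218,0,0,0,0,0.05],[0.0047,-0.0218,0,0,0,0,0.05],[0.0047,-0.0218,0,0,0,0,0.05]]'
$H '[[0.0047,-0.0218,0,0,0,0,0.05],[0.0047,-0.0218,0,0,0,0,0.05],[0.0047,-0.0218,0,0,0,0,0.05],[0.0047,-0.0218,0,0,0,0,0.05],[0.0047,-0.0218,0,0,0,0,0.05],[0.0047,-0.0218,0,0,0,0,0.05],[0.0047,-0.0218,0,0,0,0,0.05],[0.0022,-0.0105,0,0,0,0,0.05]]'
$H '[[0,0,0,0,0,0,0.05],[0,0,0,0,0,0,0.05]]'
python3 w.py carryB 160 190 544 115
```

```text
time: 9.1
tool_pos: [481.6, -395.5, 138.4]
tcp_rot: [179.7, -0.3, 4.7]
ft_force: [0.3, 0.1, -0.6]
finger_gap: 59.0
grip_force: 44.3
time: 9.77
tool_pos: [499.7, -225.9, 131.0]
tcp_rot: [-179.9, 0.1, 5.2]
ft_force: [0.1, -0.5, -1.6]
finger_gap: 59.1
grip_force: 44.3
time: 10.43
tool_pos: [521.8, -49.2, 131.0]
tcp_rot: [-180.0, 0.1, 5.2]
ft_force: [-0.3, -0.3, -0.7]
finger_gap: 59.2
grip_force: 44.3
time: 11.1
tool_pos: [542.6, 117.2, 131.1]
tcp_rot: [-179.9, 0.1, 5.2]
ft_force: [0.3, -0.3, -1.0]
finger_gap: 59.1
grip_force: 44.3
time: 11.27
tool_pos: [543.0, 114.6, 131.4]
tcp_rot: [180.0, 0.1, 5.1]
ft_force: [-0.5, -0.4, -0.9]
finger_gap: 58.8
grip_force: 44.3
t 11.27 tcp [543.  114.6 131.4] rot [1.7998e+02 9.0000e-02 5.1300e+00] gap 58.8 F [-0.5 -0.4 -0.9] tip 19.0
z 170.2 c [545.7 114.1] size [86.5 59.4] yaw 5.15 centroid [551.1 114.6] px 229 404 210 425
in tool axes [  2.5   0.7 -38.8] turn about tool z -0.02
```

```bash
H="python3 -m handwheel"
$H '[[0.0005,-0.0004,0.008,0,0,0.15,0.05],[0,0,0.014,0,0,0,0.05],[0,0,0.014,0,0,0,0.05],[0,0,0.008,0,0,0,0.05],[0,0,0.004,0,0,0,0.05],[0,0,0,0,0,0,0.05],[0,0,0,0,0,0,0.05],[0,0,0,0,0,0,0.05]]'
$H '[[0,0,0.0007,0,0,0,0.05],[0,0,0.0007,0,0,0,0.05],[0,0,0,0,0,0,0.05],[0,0,0,0,0,0,0.05]]'
$H '[[0,0,0.0007,0,0,0,0.05],[0,0,0,0,0,0,0.05],[0,0,0,0,0,0,0.05]]'
python3 w.py setB 110 130 544 115; python3 -c "
from h import *
print([r.sense()['tool_pos'].round(1) for _ in range(3)])"
```

```text
time: 11.98
tool_pos: [545.0, 114.7, 85.0]
tcp_rot: [-180.0, -0.1, 4.8]
ft_force: [-0.5, -0.4, -1.5]
finger_gap: 59.1
grip_force: 44.3
time: 12.32
tool_pos: [544.5, 114.9, 82.9]
tcp_rot: [-180.0, -0.0, 4.8]
ft_force: [0.4, -0.9, -0.4]
finger_gap: 59.0
grip_force: 44.3
time: 12.57
tool_pos: [544.3, 114.8, 81.9]
tcp_rot: [-180.0, 0.0, 4.8]
ft_force: [-0.4, 0.3, -2.1]
finger_gap: 58.8
grip_force: 44.3
t 12.57 tcp [544.3 114.8  81.9] rot [-1.8e+02  1.0e-02  4.8e+00] gap 58.8 F [-0.4  0.3 -2.1] tip 19.0
z 120.7 c [546.9 114.3] size [86.4 59.4] yaw 4.80 centroid [552.3 114.7] px 228 404 210 425
in tool axes [  2.5   0.7 -38.8] turn about tool z 0.00
[array([544.3, 114.8,  82. ]), array([544.3, 114.8,  82. ]), array([544.3, 114.8,  82. ])]
```

```bash
H="python3 -m handwheel"
$H '[[-0.0008,-0.0003,0.0005,0,0,-0.15,0.05],[0,0,0.0005,0,0,0,0.05],[0,0,0.0005,0,0,0,0.05],[0,0,0,0,0,0,0.05],[0,0,0,0,0,0,0.05]]'
$H '[[0,0,0.0005,0,0,0,0.05],[0,0,0,0,0,0,0.05],[0,0,0,0,0,0,0.05]]'
$H '[[0,0,0.0005,0,0,0,0.05],[0,0,0,0,0,0,0.05],[0,0,0,0,0,0,0.05]]'
```

```text
time: 13.03
tool_pos: [543.5, 115.0, 80.4]
tcp_rot: [180.0, 0.0, 4.9]
ft_force: [0.5, 1.4, -1.8]
finger_gap: 58.9
grip_force: 44.3
time: 13.28
tool_pos: [543.5, 115.0, 80.0]
tcp_rot: [180.0, 0.0, 4.9]
ft_force: [0.3, 0.1, -1.8]
finger_gap: 59.2
grip_force: 44.3
time: 13.53
tool_pos: [543.5, 115.0, 79.5]
tcp_rot: [180.0, 0.0, 4.9]
ft_force: [-0.7, 0.1, -0.8]
finger_gap: 59.0
grip_force: 44.3
```

```bash
H="python3 -m handwheel"
$H '[[0,0,0.0003,0,0,0,0.05],[0,0,0,0,0,0,0.05],[0,0,0,0,0,0,0.05]]'
$H '[[0,0,0.0003,0,0,0,0.05],[0,0,0,0,0,0,0.05],[0,0,0,0,0,0,0.05]]'
$H '[[0,0,0.0003,0,0,0,0.05],[0,0,0,0,0,0,0.05],[0,0,0,0,0,0,0.05]]'
```

```text
time: 13.78
tool_pos: [543.6, 115.0, 79.4]
tcp_rot: [180.0, -0.0, 4.9]
ft_force: [-1.6, -0.8, 1.4]
finger_gap: 59.3
grip_force: 44.5
time: 14.03
tool_pos: [543.6, 115.0, 79.4]
tcp_rot: [180.0, -0.0, 4.9]
ft_force: [-3.9, 0.0, 5.6]
finger_gap: 58.8
grip_force: 45.0
time: 14.28
tool_pos: [543.7, 115.0, 79.4]
tcp_rot: [180.0, -0.0, 5.0]
ft_force: [-4.3, -0.7, 7.9]
finger_gap: 59.1
grip_force: 45.3
```

```bash
H="python3 -m handwheel"
$H '[[0,0,-0.0005,0,0,0,0.062],[0,0,0,0,0,0,0.07],[0,0,0,0,0,0,0.085],[0,0,0,0,0,0,0.085],[0,0,0,0,0,0,0.085],[0,0,-0.01,0,0,0,0.085],[0,0,-0.02,0,0,0,0.085],[0,0,-0.03,0,0,0,0.085]]'
$H '[[0,0,-0.035,0,0,0,0.085],[0,0,-0.03,0,0,0,0.085],[0,0,-0.025,0,0,0,0.085],[0,0,0,0,0,0,0.085],[0,0,0,0,0,0,0.085]]'
python3 w.py placedB 110 130 544 115
```

```text
time: 14.95
tool_pos: [541.3, 114.7, 137.3]
tcp_rot: [180.0, 0.3, 4.9]
ft_force: [0.5, -0.6, -0.1]
finger_gap: 84.8
grip_force: 0.0
time: 15.37
tool_pos: [545.0, 115.2, 232.2]
tcp_rot: [-180.0, -0.3, 4.9]
ft_force: [0.4, -1.0, -0.7]
finger_gap: 85.0
grip_force: 0.0
t 15.37 tcp [545.  115.2 232.2] rot [-179.99   -0.29    4.95] gap 85.0 F [ 0.4 -1.  -0.7] tip 19.0
z 118.2 c [544.3 114.3] size [88.9 59.6] yaw 4.95 centroid [546.3 114.6] px 276 357 174 288
in tool axes [ -1.4   0.9 114. ] turn about tool z 0.00
```

View pics/placedB.png

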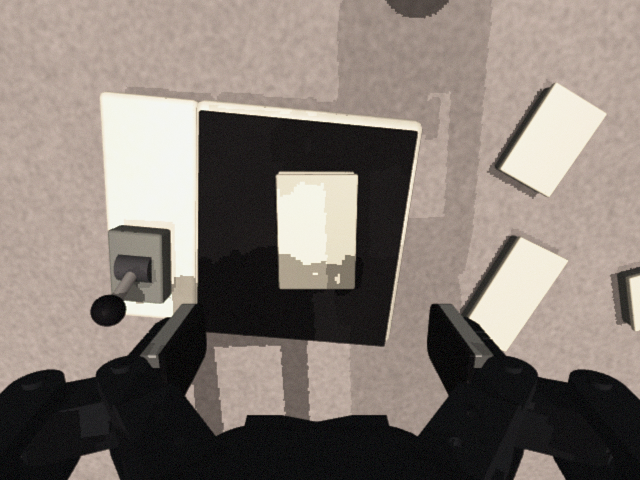

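Box B sits in line: (544.3,114.3) at 4.95°, against the base's (544.0,114.9) at 4.96°. In the picture it spans columns 276–357, rows 174–288. Next is box A.

```bash
H="python3 -m handwheel"
$H '[[0.0095,0.0324,0,0,0,0,0.085],[0.0095,0.0324,0,0,0,0,0.085],[0.0095,0.0324,0,0,0,0,0.085],[0.0095,0.0324,0,0,0,0,0.085],[0.0095,0.0324,0,0,0,0,0.085],[0.0095,0.0324,0,0,0,0,0.085],[0.0095,0.0324,0,0,0,0,0.085],[0,0,0.024,0,0,6.9,0.085]]'
$H '[[0,0,0.024,0,0,6.9,0.085],[0,0,0.024,0,0,6.9,0.085],[0,0,0.025,0,0,6.8,0.085],[0,0,0,0,0,0,0.085],[0,0,0,0,0,0,0.085],[0,0,0,0,0,0,0.085]]'
python3 w.py A1 15 30 629 -105
```

```text
time: 16.08
tool_pos: [632.0, -111.7, 208.0]
tcp_rot: [179.8, -0.3, -2.0]
ft_force: [1.4, -0.0, 0.6]
finger_gap: 85.2
grip_force: 0.0
time: 16.58
tool_pos: [629.4, -105.2, 132.7]
tcp_rot: [180.0, 0.0, -22.3]
ft_force: [0.7, -0.2, 1.0]
finger_gap: 85.1
grip_force: 0.0
t 16.58 tcp [ 629.4 -105.2  132.7] rot [ 1.800e+02  1.000e-02 -2.232e+01] gap 85.1 F [ 0.7 -0.2  1. ] tip 19.0
z 21.3 c [ 635.4 -107.9] size [78.7 59.7] yaw -22.71 centroid [ 638.7 -109.6] px 275 357 171 274
in tool axes [  6.6   0.3 111.4] turn about tool z 0.39
```

```bash
sed -i 's/p.min(2)>90/p.min(2)>(40 if len(sys.argv)<7 else int(sys.argv[6]))/' w.py; python3 w.py A2 15 30 629 -105
```

```text
t 16.63 tcp [ 630.2 -105.3  133.8] rot [-1.7998e+02 -1.1000e-01 -2.2350e+01] gap 85.2 F [-0.2  0.3  0.1] tip 19.0
z 21.3 c [ 630.2 -105.7] size [89.9 59.7] yaw -22.68 centroid [ 631.9 -106.4] px 276 357 172 288
in tool axes [-1.000e-01  4.000e-01  1.126e+02] turn about tool z 0.33
```

```bash
H="python3 -m handwheel"
$H '[[0,0.0004,0.03,0,0,0.33,0.085],[0,0,0.035,0,0,0,0.085],[0,0,0.035,0,0,0,0.085],[0,0,0.025,0,0,0,0.085],[0,0,0.015,0,0,0,0.085],[0,0,0.006,0,0,0,0.085],[0,0,0,0,0,0,0.085],[0,0,0,0,0,0,0.085]]' 40
$H '[[0,0,0.003,0,0,0,0.085],[0,0,0.002,0,0,0,0.085],[0,0,0,0,0,0,0.085],[0,0,0,0,0,0,0.085]]' 40
$H '[[0,0,0,0,0,0,0.05],[0,0,0,0,0,0,0.05],[0,0,0,0,0,0,0.05],[0,0,0,0,0,0,0.05],[0,0,0,0,0,0,0.05],[0,0,0,0,0,0,0.05]]' 40
```

```text
time: 17.35
tool_pos: [630.8, -105.9, -11.8]
tcp_rot: [-180.0, -0.2, -22.9]
ft_force: [0.6, 0.7, 0.1]
finger_gap: 85.1
grip_force: 0.0
time: 17.68
tool_pos: [629.6, -105.7, -18.2]
tcp_rot: [-180.0, -0.1, -22.9]
ft_force: [-0.5, -0.6, -0.1]
finger_gap: 85.0
grip_force: 0.0
time: 18.18
tool_pos: [629.6, -105.7, -18.4]
tcp_rot: [-180.0, -0.0, -22.9]
ft_force: [-1.6, 0.2, 4.3]
finger_gap: 58.9
grip_force: 44.5
```

```bash
H="python3 -m handwheel"
$H '[[0,0,-0.004,0,0,0,0.05],[0,0,-0.01,0,0,0,0.05],[0,0,-0.02,0,0,0,0.05],[0,0,-0.03,0,0,0,0.05],[0,0,-0.03,0,0,-6.96,0.05],[0,0,-0.03,0,0,-6.96,0.05],[0,0,-0.025,0,0,-6.96,0.05],[0,0,-0.011,0,0,-6.96,0.05]]' 40
$H '[[-0.003,-0.0103,0,0,0,0,0.05],[-0.0061,-0.0206,0,0,0,0,0.05],[-0.0061,-0.0206,0,0,0,0,0.05],[-0.0061,-0.0206,0,0,0,0,0.05],[-0.0061,-0.0206,0,0,0,0,0.05],[-0.0061,-0.0206,0,0,0,0,0.05],[-0.0061,-0.0206,0,0,0,0,0.05],[-0.0061,-0.0206,0,0,0,0,0.05]]'
$H '[[-0.0061,-0.0206,0,0,0,0,0.05],[-0.0061,-0.0206,0,0,0,0,0.05],[-0.0061,-0.0206,0,0,0,0,0.05],[-0.003,-0.0103,0,0,0,0,0.05],[0,0,0,0,0,0,0.05],[0,0,0,0,0,0,0.05],[0,0,0,0,0,0,0.05]]'
$H '[[0,0,0.008,0,0,0,0.05],[0,0,0.012,0,0,0,0.05],[0,0,0.008,0,0,0,0.05],[0,0,0.004,0,0,0,0.05],[0,0,0,0,0,0,0.05],[0,0,0,0,0,0,0.05]]'
```

```text
time: 18.85
tool_pos: [631.1, -106.0, 146.6]
tcp_rot: [179.9, -0.3, 5.3]
ft_force: [0.0, 0.9, -0.9]
finger_gap: 58.9
grip_force: 43.9
time: 19.52
tool_pos: [568.2, 46.0, 139.4]
tcp_rot: [-180.0, 0.2, 4.7]
ft_force: [0.2, -0.0, -1.2]
finger_gap: 58.9
grip_force: 43.9
time: 20.1
tool_pos: [542.7, 113.8, 140.6]
tcp_rot: [180.0, 0.0, 4.9]
ft_force: [-0.2, -0.5, -1.0]
finger_gap: 59.4
grip_force: 43.9
time: 20.6
tool_pos: [542.4, 114.1, 108.3]
tcp_rot: [180.0, 0.1, 4.9]
ft_force: [-0.3, 0.0, -1.6]
finger_gap: 59.4
grip_force: 43.8
```

```bash
H="python3 -m handwheel"
$H '[[0.001,-0.0004,0.002,0,0,0,0.05],[0,0,0.002,0,0,0,0.05],[0,0,0.001,0,0,0,0.05],[0,0,0,0,0,0,0.05],[0,0,0,0,0,0,0.05]]'
$H '[[0,0,0.0005,0,0,0,0.05],[0,0,0.0003,0,0,0,0.05],[0,0,0,0,0,0,0.05],[0,0,0,0,0,0,0.05]]'
$H '[[0,0,0.0005,0,0,0,0.05],[0,0,0,0,0,0,0.05],[0,0,0,0,0,0,0.05]]'
$H '[[0,0,0.0005,0,0,0,0.05],[0,0,0,0,0,0,0.05],[0,0,0,0,0,0,0.05]]'
```

```text
time: 21.02
tool_pos: [543.9, 114.9, 104.2]
tcp_rot: [180.0, -0.0, 5.0]
ft_force: [0.3, 1.2, -1.9]
finger_gap: 58.9
grip_force: 43.9
time: 21.35
tool_pos: [543.8, 114.9, 103.3]
tcp_rot: [180.0, -0.0, 5.0]
ft_force: [0.4, 0.1, -1.3]
finger_gap: 59.5
grip_force: 43.9
time: 21.6
tool_pos: [543.8, 114.9, 102.8]
tcp_rot: [-180.0, 0.0, 5.0]
ft_force: [-1.1, 0.3, -1.9]
finger_gap: 59.1
grip_force: 43.9
time: 21.85
tool_pos: [543.8, 114.9, 102.2]
tcp_rot: [180.0, 0.0, 5.0]
ft_force: [0.2, 0.5, -0.8]
finger_gap: 59.1
grip_force: 43.9
```

```bash
H="python3 -m handwheel"
$H '[[-0.0002,0.0002,0.0004,0,0,0,0.05],[0,0,0,0,0,0,0.05],[0,0,0,0,0,0,0.05]]'
$H '[[0,0,0.0004,0,0,0,0.05],[0,0,0,0,0,0,0.05],[0,0,0,0,0,0,0.05]]'
$H '[[0,0,0.0003,0,0,0,0.05],[0,0,0,0,0,0,0.05],[0,0,0,0,0,0,0.05]]'
$H '[[0,0,0.0003,0,0,0,0.05],[0,0,0,0,0,0,0.05],[0,0,0,0,0,0,0.05]]'
```

```text
time: 22.1
tool_pos: [543.6, 114.6, 101.8]
tcp_rot: [180.0, 0.0, 5.0]
ft_force: [0.1, -0.8, -0.9]
finger_gap: 59.3
grip_force: 43.9
time: 22.35
tool_pos: [543.6, 114.6, 101.4]
tcp_rot: [180.0, 0.0, 5.0]
ft_force: [0.2, 0.4, -2.6]
finger_gap: 58.7
grip_force: 43.9
time: 22.6
tool_pos: [543.6, 114.6, 101.1]
tcp_rot: [180.0, 0.0, 5.0]
ft_force: [-0.0, 0.4, -1.4]
finger_gap: 58.8
grip_force: 43.9
time: 22.85
tool_pos: [543.6, 114.7, 100.9]
tcp_rot: [-180.0, 0.0, 5.0]
ft_force: [0.3, -0.6, -1.5]
finger_gap: 59.2
grip_force: 43.9
```

```bash
H="python3 -m handwheel"
$H '[[0,0,0.0003,0,0,0,0.05],[0,0,0,0,0,0,0.05],[0,0,0,0,0,0,0.05]]'
$H '[[0,0,0.0003,0,0,0,0.05],[0,0,0,0,0,0,0.05],[0,0,0,0,0,0,0.05]]'
```

```text
time: 23.1
tool_pos: [543.6, 114.7, 100.5]
tcp_rot: [-180.0, 0.0, 5.0]
ft_force: [-1.0, -0.1, -1.6]
finger_gap: 58.9
grip_force: 43.9
time: 23.35
tool_pos: [543.7, 114.7, 100.5]
tcp_rot: [180.0, -0.0, 5.0]
ft_force: [-1.0, -0.2, 1.9]
finger_gap: 58.6
grip_force: 44.1
```

Contact is made, so I'll release, rise and look.

```bash
H="python3 -m handwheel"
$H '[[0,0,0,0,0,0,0.062],[0,0,0,0,0,0,0.07],[0,0,0,0,0,0,0.085],[0,0,0,0,0,0,0.085],[0,0,0,0,0,0,0.085],[0,0,-0.01,0,0,0,0.085],[0,0,-0.02,0,0,0,0.085],[0,0,-0.03,0,0,0,0.085]]'
$H '[[0,0,-0.035,0,0,0,0.085],[0,0,-0.033,0,0,0,0.085],[0,0,-0.025,0,0,0,0.085],[0,0,0,0,0,0,0.085],[0,0,0,0,0,0,0.085],[0,0,0,0,0,0,0.085]]'
python3 w.py placedA 132 152 544 115 90
```

```text
time: 24.02
tool_pos: [541.5, 114.4, 158.5]
tcp_rot: [180.0, 0.3, 5.0]
ft_force: [0.5, -0.3, -0.2]
finger_gap: 84.7
grip_force: 0.0
time: 24.52
tool_pos: [543.5, 114.6, 253.2]
tcp_rot: [180.0, 0.0, 5.0]
ft_force: [-0.5, 0.8, -0.6]
finger_gap: 85.1
grip_force: 0.0
t 24.52 tcp [543.5 114.6 253.2] rot [1.80e+02 1.00e-02 4.95e+00] gap 85.1 F [-0.5  0.8 -0.6] tip 19.0
z 140.3 c [544.3 113.9] size [89.1 59.6] yaw 4.95 centroid [546.5 114.2] px 276 357 171 286
in tool axes [  0.8   0.8 112.9] turn about tool z 0.00
```

```bash
H="python3 -m handwheel"
$H '[[0.0059,0.0387,0,0,0,0,0.085],[0.0059,0.0387,0,0,0,0,0.085],[0.0059,0.0387,0,0,0,0,0.085],[0.0059,0.0387,0,0,0,0,0.085],[0.0059,0.0387,0,0,0,0,0.085],[0.0059,0.0387,0,0,0,0,0.085],[0.0059,0.0387,0,0,0,0,0.085],[0.0059,0.0387,0,0,0,0,0.085]]'
$H '[[0.0059,0.0387,0,0,0,0,0.085],[0.0059,0.0387,0,0,0,0,0.085],[0,0,0.03,0,0,5.6,0.085],[0,0,0.03,0,0,5.6,0.085],[0,0,0.03,0,0,5.6,0.085],[0,0,0.028,0,0,5.6,0.085],[0,0,0,0,0,0,0.085],[0,0,0,0,0,0,0.085]]'
$H '[[0,0,0,0,0,0,0.085],[0,0,0,0,0,0,0.085]]'
python3 w.py P1 3 12 635 -266 40
```

```text
time: 25.23
tool_pos: [616.6, -191.3, 251.1]
tcp_rot: [-179.9, 0.2, 5.0]
ft_force: [0.4, 0.3, -0.8]
finger_gap: 84.9
grip_force: 0.0
time: 25.9
tool_pos: [633.4, -264.6, 131.5]
tcp_rot: [-179.9, 0.4, -17.3]
ft_force: [-0.4, 0.3, 0.2]
finger_gap: 84.8
grip_force: 0.0
time: 26.07
tool_pos: [637.3, -266.4, 138.2]
tcp_rot: [180.0, -0.2, -17.3]
ft_force: [0.5, -0.2, 0.1]
finger_gap: 85.0
grip_force: 0.0
t 26.07 tcp [ 637.3 -266.4  138.2] rot [179.96  -0.22 -17.3 ] gap 85.0 F [ 0.5 -0.2  0.1] tip 19.0
z 7.3 c [ 635.1 -267.1] size [89.8 59.7] yaw -17.49 centroid [ 637.7 -267.9] px 279 355 173 282
in tool axes [ -2.3   1.2 130.9] turn about tool z 0.19
```

View pics/P1.png

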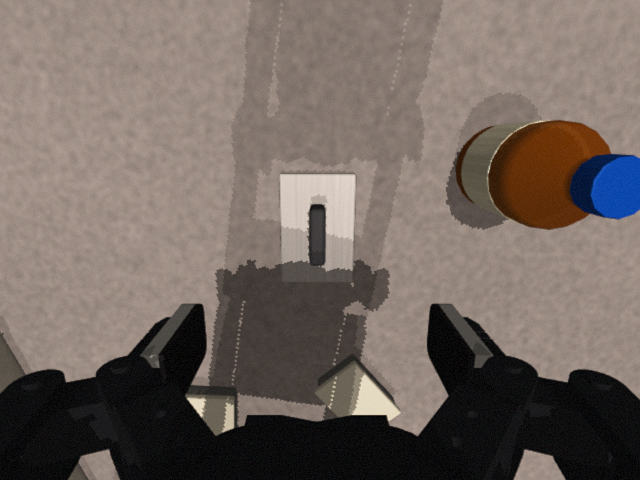

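The plate fills columns 280–355, rows 173–282, with its bar upright at (318,235) and the bottle well clear. I'll grip the bar across its thickness.

```bash
H="python3 -m handwheel"
$H '[[-0.0015,0.0012,0.03,0,0,0.2,0.085],[0,0,0.035,0,0,0,0.085],[0,0,0.03,0,0,0,0.06],[0,0,0.02,0,0,0,0.05],[0,0,0.01,0,0,0,0.05],[0,0,0,0,0,0,0.05],[0,0,0,0,0,0,0.05],[0,0,0,0,0,0,0.05]]' 70
python3 w.py P2 3 12 635 -266 40
```

```text
time: 26.78
tool_pos: [636.1, -267.5, 13.5]
tcp_rot: [180.0, -0.3, -17.6]
ft_force: [-0.6, -0.5, 0.4]
finger_gap: 50.2
grip_force: 0.0
t 26.78 tcp [ 636.1 -267.5   13.5] rot [179.96  -0.25 -17.62] gap 50.2 F [-0.6 -0.5  0.4] tip 19.0
z 7.3 c [ 635.6 -267.3] size [89.8 59.5] yaw -17.50 centroid [ 639.9 -268.7] px 249 380 195 369
in tool axes [-0.6 -0.1  6.1] turn about tool z -0.12
```

```bash
H="python3 -m handwheel"
$H '[[0,0,0.008,0,0,-0.1,0.05],[0,0,0.006,0,0,0,0.05],[0,0,0.004,0,0,0,0.05],[0,0,0,0,0,0,0.05],[0,0,0,0,0,0,0.03]]' 70
$H '[[0,0,0,0,0,0,0.02],[0,0,0,0,0,0,0.008],[0,0,0,0,0,0,0.005],[0,0,0,0,0,0,0.005],[0,0,0,0,0,0,0.005],[0,0,0,0,0,0,0.005]]' 70
```

```text
time: 27.25
tool_pos: [633.5, -266.2, -8.6]
tcp_rot: [-180.0, 0.1, -17.5]
ft_force: [-0.0, 0.2, -0.4]
finger_gap: 39.2
grip_force: 0.0
time: 27.75
tool_pos: [634.4, -266.7, -7.2]
tcp_rot: [180.0, -0.0, -17.5]
ft_force: [0.6, -1.0, 3.0]
finger_gap: 10.7
grip_force: 71.2
```

```bash
H="python3 -m handwheel"
$H '[[0,0,-0.004,0,0,0,0.005],[0,0,-0.01,0,0,0,0.005],[0,0,-0.02,0,0,0,0.005],[0,0,-0.03,0,0,0,0.005],[0,0,-0.035,0,0,-5.6,0.005],[0,0,-0.035,0,0,-5.6,0.005],[0,0,-0.025,0,0,-5.6,0.005],[0,0,-0.011,0,0,-5.6,0.005]]' 70
$H '[[-0.0014,-0.0092,0,0,0,0,0.005],[-0.0028,-0.0185,0,0,0,0,0.005],[-0.0028,-0.0185,0,0,0,0,0.005],[-0.0028,-0.0185,0,0,0,0,0.005],[-0.0028,-0.0185,0,0,0,0,0.005],[-0.0028,-0.0185,0,0,0,0,0.005],[-0.0028,-0.0185,0,0,0,0,0.005],[-0.0028,-0.0185,0,0,0,0,0.005]]'
$H '[[-0.0028,-0.0185,0,0,0,0,0.005],[-0.0028,-0.0185,0,0,0,0,0.005],[-0.0028,-0.0185,0,0,0,0,0.005],[-0.0028,-0.0185,0,0,0,0,0.005],[-0.0028,-0.0185,0,0,0,0,0.005],[-0.0028,-0.0185,0,0,0,0,0.005],[-0.0028,-0.0185,0,0,0,0,0.005],[-0.0028,-0.0185,0,0,0,0,0.005]]'
$H '[[-0.0028,-0.0185,0,0,0,0,0.005],[-0.0028,-0.0185,0,0,0,0,0.005],[-0.0028,-0.0185,0,0,0,0,0.005],[-0.0028,-0.0185,0,0,0,0,0.005],[-0.0028,-0.0185,0,0,0,0,0.005],[-0.0014,-0.0092,0,0,0,0,0.005],[0,0,0,0,0,0,0.005],[0,0,0,0,0,0,0.005]]'
$H '[[0,0,0.008,0,0,0,0.005],[0,0,0.006,0,0,0,0.005],[0,0,0.003,0,0,0,0.005],[0,0,0,0,0,0,0.005],[0,0,0,0,0,0,0.005],[0,0,0,0,0,0,0.005]]'
python3 w.py carryP 145 165 544 115 40
```

```text
time: 28.42
tool_pos: [636.1, -267.4, 168.8]
tcp_rot: [179.8, -0.4, 5.1]
ft_force: [0.7, -0.5, -2.9]
finger_gap: 10.5
grip_force: 70.4
time: 29.08
tool_pos: [599.6, -128.1, 160.2]
tcp_rot: [-179.9, 0.2, 4.6]
ft_force: [0.3, -0.3, -3.8]
finger_gap: 10.7
grip_force: 70.3
time: 29.75
tool_pos: [564.5, 17.0, 160.3]
tcp_rot: [-180.0, 0.2, 4.7]
ft_force: [0.4, 0.2, -4.1]
finger_gap: 10.4
grip_force: 70.3
time: 30.42
tool_pos: [541.7, 115.7, 161.3]
tcp_rot: [180.0, 0.1, 4.8]
ft_force: [-0.9, 0.2, -3.8]
finger_gap: 10.4
grip_force: 70.4
time: 30.92
tool_pos: [542.8, 115.2, 145.3]
tcp_rot: [-180.0, -0.0, 4.8]
ft_force: [-0.3, -0.0, -3.3]
finger_gap: 10.3
grip_force: 70.4
t 30.92 tcp [542.8 115.2 145.3] rot [-180.     -0.      4.82] gap 10.3 F [-0.3 -0.  -3.3] tip 19.0
z 159.8 c [556.5 115.5] size [64.5 59.4] yaw 4.83 centroid [566.8 116.4] px 242 391 198 343
in tool axes [ 13.7   0.8 -14.5] turn about tool z -0.01
```

```bash
H="python3 -m handwheel"
$H '[[0.0003,0.0007,0.004,0,0,-0.12,0.005],[0,0,0.003,0,0,0,0.005],[0,0,0.002,0,0,0,0.005],[0,0,0.001,0,0,0,0.005],[0,0,0,0,0,0,0.005],[0,0,0,0,0,0,0.005]]'
$H '[[0,0,0.0003,0,0,0,0.005],[0,0,0.0003,0,0,0,0.005],[0,0,0,0,0,0,0.005]]'
$H '[[0,0,0.0003,0,0,0,0.005],[0,0,0,0,0,0,0.005],[0,0,0,0,0,0,0.005]]'
```

```text
time: 31.47
tool_pos: [542.9, 114.9, 135.2]
tcp_rot: [180.0, 0.0, 5.0]
ft_force: [0.1, 0.2, -3.8]
finger_gap: 10.2
grip_force: 70.4
time: 31.72
tool_pos: [543.0, 114.9, 134.8]
tcp_rot: [180.0, -0.0, 5.0]
ft_force: [-0.7, 0.3, -3.7]
finger_gap: 10.7
grip_force: 70.4
time: 31.97
tool_pos: [543.0, 114.9, 134.4]
tcp_rot: [180.0, 0.0, 5.0]
ft_force: [-0.2, -0.1, -3.8]
finger_gap: 10.1
grip_force: 70.4
```

```bash
H="python3 -m handwheel"
$H '[[0.0002,0.0003,0.0003,0,0,0,0.005],[0,0,0,0,0,0,0.005],[0,0,0,0,0,0,0.005]]'
$H '[[0,0,0.0003,0,0,0,0.005],[0,0,0,0,0,0,0.005],[0,0,0,0,0,0,0.005]]'
$H '[[0,0,0.0003,0,0,0,0.005],[0,0,0,0,0,0,0.005],[0,0,0,0,0,0,0.005]]'
```

```text
time: 32.22
tool_pos: [543.2, 114.5, 134.1]
tcp_rot: [180.0, 0.0, 5.0]
ft_force: [-0.4, 0.5, -3.8]
finger_gap: 10.3
grip_force: 70.4
time: 32.47
tool_pos: [543.2, 114.6, 133.8]
tcp_rot: [-180.0, -0.0, 5.0]
ft_force: [0.3, 0.9, -3.6]
finger_gap: 10.5
grip_force: 70.5
time: 32.72
tool_pos: [543.2, 114.6, 133.8]
tcp_rot: [-180.0, -0.0, 5.0]
ft_force: [-1.4, -1.1, -0.2]
finger_gap: 10.7
grip_force: 70.8
```

```bash
H="python3 -m handwheel"
$H '[[0,0,0.0003,0,0,0,0.005],[0,0,0,0,0,0,0.005],[0,0,0,0,0,0,0.02],[0,0,0,0,0,0,0.05],[0,0,0,0,0,0,0.05],[0,0,-0.01,0,0,0,0.05],[0,0,-0.02,0,0,0,0.05],[0,0,-0.03,0,0,0,0.05]]'
$H '[[0,0,-0.03,0,0,0,0.085],[0,0,-0.03,0,0,0,0.085],[0,0,-0.015,0,0,0,0.085],[0,0,0,0,0,0,0.085],[0,0,0,0,0,0,0.085],[0,0,0,0,0,0,0.085]]'
python3 w.py placedP 143 156 544 115 40
python3 - <<'E'
from h import *
p,d=r.snapshot('side');cv2.imwrite('pics/side1.png',p);cv2.imwrite('pics/side1c.png',cv2.resize(p[170:320,160:360],(800,600),interpolation=cv2.INTER_CUBIC))
E
```

```text
time: 33.38
tool_pos: [541.3, 114.3, 191.4]
tcp_rot: [180.0, 0.3, 5.0]
ft_force: [-0.2, -0.4, 0.2]
finger_gap: 49.8
grip_force: 0.0
time: 33.88
tool_pos: [542.9, 114.5, 267.6]
tcp_rot: [180.0, 0.1, 5.0]
ft_force: [-0.7, -1.0, 0.6]
finger_gap: 85.3
grip_force: 0.0
t 33.88 tcp [542.9 114.5 267.6] rot [1.80e+02 5.00e-02 4.98e+00] gap 85.3 F [-0.7 -1.   0.6] tip 19.0
z 148.3 c [544.5 113.8] size [89.2 59.7] yaw 5.00 centroid [546.9 114. ] px 277 356 169 282
in tool axes [  1.6   0.8 119.3] turn about tool z -0.03
```

View pics/side1c.png

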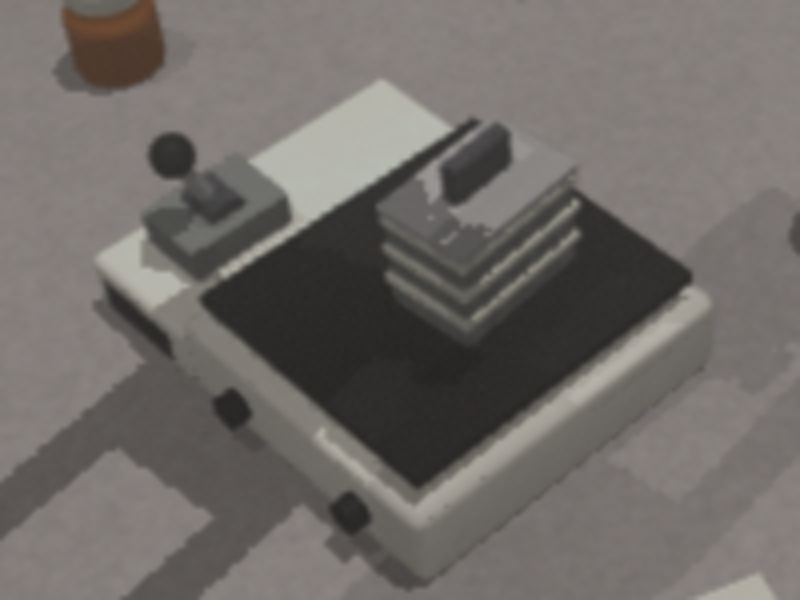

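The stack is square: the plate sits at (544.5,113.8), yaw 5.0°, against the base's (544.0,114.9), yaw 4.96°. The side crop shows flush edges with the grip upwards. Next I'll locate the lever ball precisely.

```bash
python3 - <<'E'
from h import *
ps=dict(tool_pos=np.array([546.1,117.4,210.2]),tcp_rot=[180,.05,4.97])
W=cloud('wrist',np.load('pics/base2.npy'),ps); p=cv2.imread('pics/base2.png')
m=np.zeros((480,640),bool); m[300:345,72:122]=1; m&=(W[...,2]>95)&(p.max(2)<60)
P=W[m]; f=lambda q: np.linalg.norm(P-q[:3],axis=1)-13
from scipy.optimize import least_squares
s=least_squares(f,np.r_[P.mean(0)[:2],105],loss='soft_l1');print(m.sum(),s.x.round(1),P[:,2].max().round(1)); print(onplane('wrist',[(96,323)],110,ps))
E
H="python3 -m handwheel"
$H '[[0,0,0,0,0,5,0],[-0.03,-0.04,0,0,0,0,0],[-0.03,-0.04,0,0,0,0,0],[-0.03,-0.04,0,0,0,0,0],[-0.03,-0.04,0,0,0,0,0],[0,0,0,0,0,0,0],[0,0,0,0,0,0,0],[0,0,0,0,0,0,0]]'
```

```text
992 [463.6 278.5 112.9] 127.2
[[462.28109516 280.25780611 110.        ]]
time: 34.65
tool_pos: [442.9, 247.7, 267.3]
tcp_rot: [179.9, 0.1, 0.0]
ft_force: [0.5, -0.2, 0.4]
finger_gap: 0.4
grip_force: 0.0
```

```bash
H="python3 -m handwheel"
$H '[[-0.0125,-0.016,0,0,0,0,0],[-0.0125,-0.016,0,0,0,0,0],[0,0,0.035,0,0,0,0],[0,0,0.04,0,0,0,0],[0,0,0.035,0,0,0,0],[0,0,0.02,0,0,0,0],[0,0,0,0,0,0,0],[0,0,0,0,0,0,0]]'
python3 - <<'E'
from h import *
s=r.sense();p,d=r.snapshot('wrist');cv2.imwrite('pics/lev.png',p)
W=cloud('wrist',d,s);L=(W-s['tool_pos'])@R.from_euler('xyz',s['tcp_rot'],degrees=True).as_matrix()
m=(abs(L[...,1])<12)&(abs(L[...,0])<14)&(L[...,2]<0)&(L[...,2]>-60);print(s['tool_pos'],np.percentile(L[m][:,2],[90,98,100]),L[m][:,0].max())
E
```

```text
time: 35.32
tool_pos: [418.1, 278.3, 137.0]
tcp_rot: [179.9, 0.2, -0.1]
ft_force: [0.0, 0.4, 0.6]
finger_gap: 0.2
grip_force: 0.0
[418.07238656 278.30250724 136.98314688] [-30.25557439 -25.86367965 -23.92262462] 12.589051106915683
```

View pics/lev.png

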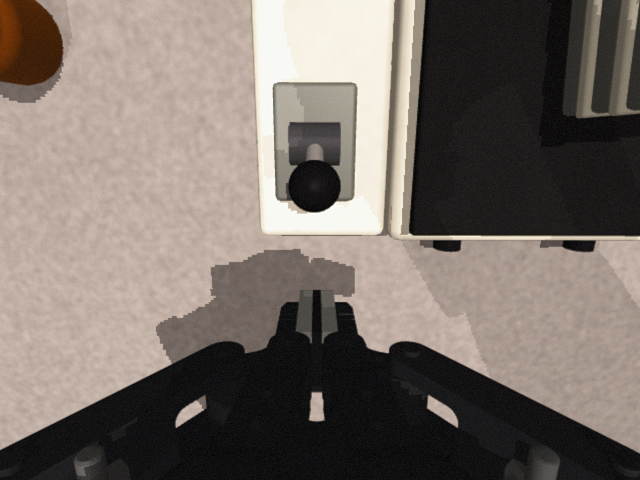

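The ball at (314,186) is in line with the closed fingers at column 316. I'll lower to ball height and push along +x.

```bash
H="python3 -m handwheel"
$H '[[0,0,0.025,0,0,0,0],[0,0,0.02,0,0,0,0],[0,0,0.011,0,0,0,0],[0.005,0,0,0,0,0,0],[0.008,0,0,0,0,0,0],[0.005,0,0,0,0,0,0],[0.004,0,0,0,0,0,0],[0.004,0,0,0,0,0,0]]'
$H '[[0.004,0,0,0,0,0,0],[0.005,0,0,0,0,0,0],[0.005,0,0,0,0,0,0],[0.005,0,0,0,0,0,0],[0.005,0,0,0,0,0,0],[0.005,0,0,0,0,0,0],[0.004,0,0,0,0,0,0],[0,0,0,0,0,0,0]]'
$H '[[0.002,0,0,0,0,0,0],[0.002,0,0,0,0,0,0],[0,0,0,0,0,0,0]]'
```

```text
time: 36.03
tool_pos: [445.6, 280.4, 83.7]
tcp_rot: [-179.9, -0.1, -0.0]
ft_force: [-3.1, -0.1, 1.5]
finger_gap: -0.1
grip_force: 1.0
time: 36.7
tool_pos: [478.0, 279.8, 82.0]
tcp_rot: [180.0, -0.0, -0.0]
ft_force: [0.2, -0.2, -0.8]
finger_gap: 0.1
grip_force: 0.0
time: 36.95
tool_pos: [481.3, 279.9, 82.0]
tcp_rot: [180.0, 0.0, -0.0]
ft_force: [-0.4, 0.1, -0.5]
finger_gap: -0.1
grip_force: 0.2
```

```bash
H="python3 -m handwheel"
$H '[[0.001,0,0,0,0,0,0],[0.001,0,0,0,0,0,0],[0,0,0,0,0,0,0]]'
$H '[[0.001,0,0,0,0,0,0],[0,0,0,0,0,0,0]]'
$H '[[0.001,0,0,0,0,0,0],[0,0,0,0,0,0,0]]'
$H '[[0.001,0,0,0,0,0,0],[0,0,0,0,0,0,0]]'
python3 - <<'E'
from h import *
p,d=r.snapshot('side');cv2.imwrite('pics/side2c.png',cv2.resize(p[170:320,160:360],(800,600),interpolation=cv2.INTER_CUBIC))
s=r.sense();p,d=r.snapshot('wrist');cv2.imwrite('pics/lev2.png',p);W=cloud('wrist',d,s)
m=(W[...,2]>100)&(W[...,2]<140)&(abs(W[...,0]-505)<30)&(abs(W[...,1]-280)<25)&(p.max(2)<70);P=W[m]
from scipy.optimize import least_squares
print(m.sum(),least_squares(lambda q:np.linalg.norm(P-q,axis=1)-13,np.r_[P.mean(0)[:2],108],loss='soft_l1').x.round(1))
E
```

```text
time: 37.2
tool_pos: [483.2, 279.9, 82.1]
tcp_rot: [180.0, 0.0, -0.0]
ft_force: [-0.3, -0.2, -0.5]
finger_gap: 0.3
grip_force: 0.5
time: 37.37
tool_pos: [484.3, 279.9, 82.2]
tcp_rot: [180.0, -0.0, -0.0]
ft_force: [-0.7, -0.0, -0.9]
finger_gap: -0.3
grip_force: 0.6
time: 37.53
tool_pos: [485.3, 280.0, 82.2]
tcp_rot: [-180.0, -0.0, -0.0]
ft_force: [-0.2, 0.6, -1.2]
finger_gap: 0.2
grip_force: 0.6
time: 37.7
tool_pos: [485.6, 279.9, 82.1]
tcp_rot: [180.0, 0.1, -0.0]
ft_force: [-4.2, 0.7, 0.5]
finger_gap: -0.0
grip_force: 2.4
5638 [502.7 278.9 125.6]
```

```bash
H="python3 -m handwheel"
$H '[[0.0005,0,0,0,0,0,0],[0,0,0,0,0,0,0]]'
$H '[[0.0005,0,0,0,0,0,0],[0,0,0,0,0,0,0]]'
$H '[[-0.01,0,0,0,0,0,0],[-0.02,0,0,0,0,0,0],[-0.02,0,0,0,0,0,0],[-0.02,0,0,0,0,0,0],[0,0,-0.03,0,0,0,0],[0,0,-0.04,0,0,0,0],[0,0,-0.03,0,0,0,0],[0,0,0,0,0,0,0]]'
$H '[[0,0,0,0,0,0,0],[0,0,0,0,0,0,0],[0,0,0,0,0,0,0]]'
python3 - <<'E'
from h import *
p,d=r.snapshot('side');cv2.imwrite('pics/side3c.png',cv2.resize(p[170:320,160:360],(800,600),interpolation=cv2.INTER_CUBIC))
s=r.sense();p,d=r.snapshot('wrist');W=cloud('wrist',d,s)
m=(W[...,2]>97)&(W[...,2]<140)&(abs(W[...,0]-505)<30)&(abs(W[...,1]-280)<25)&(p.max(2)<70);P=W[m]
from scipy.optimize import least_squares
print(m.sum(),least_squares(lambda q:np.linalg.norm(P-q,axis=1)-13,np.r_[P.mean(0)[:2],108],loss='soft_l1').x.round(1))
E
```

```text
time: 37.97
tool_pos: [485.7, 280.0, 82.0]
tcp_rot: [180.0, 0.1, -0.0]
ft_force: [-7.2, -0.1, 3.4]
finger_gap: 0.3
grip_force: 3.7
time: 38.13
tool_pos: [485.8, 280.0, 82.0]
tcp_rot: [180.0, 0.2, -0.0]
ft_force: [-9.0, -0.8, 4.1]
finger_gap: 0.5
grip_force: 4.8
time: 38.8
tool_pos: [421.0, 282.0, 190.5]
tcp_rot: [-179.7, -0.7, -0.0]
ft_force: [1.0, 0.1, 1.6]
finger_gap: 0.2
grip_force: 0.0
time: 39.05
tool_pos: [416.5, 279.5, 180.7]
tcp_rot: [179.9, 0.1, -0.0]
ft_force: [0.0, -0.4, -0.8]
finger_gap: 0.0
grip_force: 0.0
1624 [509.3 278.2 109.6]
```

View pics/side3c.png

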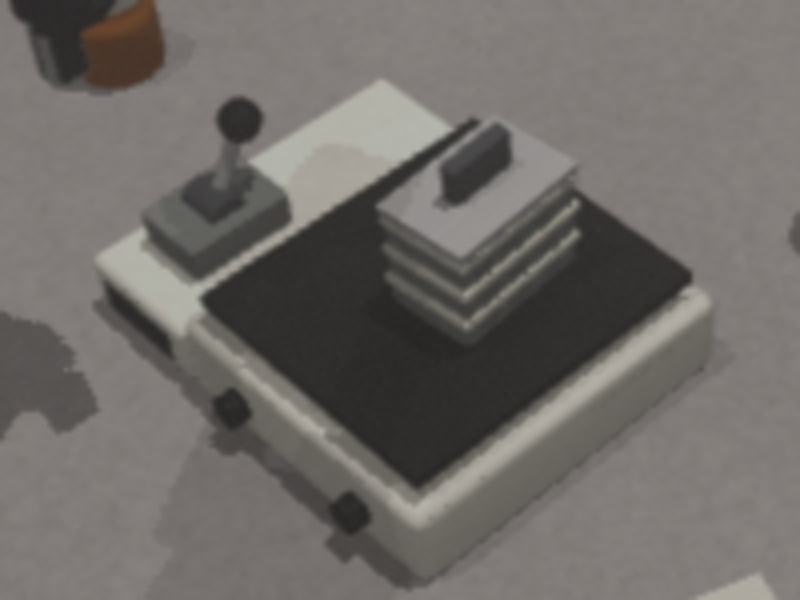

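The lever now leans fully to +x: the ball is at x ≈ 509, about 46 mm from where it started, and it met its stop. The stack is square and nothing is being touched.

```bash
python3 -c "
from bench import r
print(r.hand_in())"
```

```text
the job is handed in; nothing more can be done
None
```

The job is handed in at about 39 s: the two matching boxes and the hold-down plate are stacked within about 1 mm of the base box, grip upwards, then the lever was pushed fully over to its stop.

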